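# Isolate the repair bench: switch off and swing out the lockout hasp

### The arm

A 6-joint arm with a two-finger parallel gripper is mounted at the origin on the work surface. World frame = base frame: x ahead of the robot, y to its left, z up, the work surface at z = 0. Lengths are in m, angles in rad, forces in N, time in s.
With the tool pointing down it reaches from about 0.3 to 0.775 m from the base axis. Payload 14.6 kg.
Tool frame: the origin (TCP) lies between the finger pads; the fingertips stand 19 mm ahead of it and the grasp point (between the pads) is the TCP (tip_extent is the distance from the TCP to the fingertips, in m); y points along the fingers, x is the direction in which the jaws open and shut, and the axes are right-handed (so a half turn about y gives the same grasp; the last joint's range is limited). The gripper opens to 94 mm and grips with 3 to 60 N. Pads are 16 mm wide; open, the fingers measure 119 mm over their backs; the gripper's body (75 mm by 177 mm) begins 78 mm behind the grasp point.
Start: joints at [1.127, 0.3, 1.521, -0, 1.321, -0.067], TCP at [0.202, 0.511, 0.193] pointing down, gripper open.
Joint ranges: [-3.03, 3.03], [-0.79, 2.21], [0.23, 2.52], [-1.04, 4.18], [0, 3.07], [-2.55, 2.55]. Speed limits (rad/s): [2.22, 2.22, 2.57, 3.14, 3.14, 3.14].

### API

Orientations are given as [roll, pitch, yaw] about the fixed x, y, z axes, in that order (R = Rz(yaw) Ry(pitch) Rx(roll)).
In Python, from station import * gives the robot as it stands.
- The arm moves only by the shell command python3 -m pendant 'ROWS' [OPENING] [FORCE]. ROWS is a JSON object of lists of equal length, an entry for each row: "translation": the shift along the tool's x, y, z each as a share of 0.5 m, from -1 to 1, a list of three; "rot": the turn, a rotation vector about the tool's x, y, z each as a share of 90 degrees, from -1 to 1, a list of three. In form: {"translation": [[x, y, z], ...], "rot": [[ax, ay, az], ...]}. A call has 1 to 8 rows; each row is the pose to reach, as a shift and turn from the pose measured when the call began, along the tool's axes at that moment; what a row does not reach only later rows make up. A row lasts 1/12 s, in which the tool goes at most 41.7 mm and 7.16 degrees, less where a joint would pass 70% of its speed; a pose out of reach is approached as far as the arm can. A call with a number of a shift or a turn outside -1 to 1 is refused whole. A call with a gripper value outside its range is refused whole. OPENING is the opening, from 0 (shut) to 1 (fully open), set as the call begins (- or left out, the last holds). The fingers move at their own pace and stop on an object; FORCE is the grip in N (left out, the last holds). Time passes only in rows, so rows that repeat a pose let the fingers close. It gives the time, the measured TCP pose, the force and the opening at its end, in the units of the state.
- get_obs(): the state, without advancing time (a new reading comes with each control period).
- camera(name): name is "side" or "top" or "wrist"; returns the picture (384x512x3 uint8, red, green, blue); there is no depth.
- camera_params(name): a dict with "mtx" (3x3 intrinsics, pixels), "distortion" ([k1, k2, p1, p2, k3] as OpenCV has them; the pictures are not rectified), "view" (4x4, takes a point from world to camera coordinates); the wrist camera has in their place "tool_from_camera" (4x4, takes a point from camera to tool coordinates, whose origin is the TCP and whose axes are the tool frame's). Camera axes: x right, y down, z forward; pixel columns grow to the right and rows downward; lengths in m; the calibration is good to about 2 mm. A picture is of the moment at which its call begins: read the wrist's pose just before it. camera_params takes no time and is no camera call.
- hand_in(): hands the job in, once; it reports no verdict.
The state is a dict: "time_s": time; "qpos": joint angles; "joint_vel": joint speeds; "tau": joint torques, N m; "ee_pos": TCP position; "eef_rot": TCP orientation; "force": force on the tool from outside, world axes, zero at the start; "moment": the same for the moment, N m; "grip_width": finger opening in m.
Only numpy, scipy, OpenCV 4.12 (cv2) and the standard library are available. Lean on these libraries where they do the work, as an engineer would, in place of code of your own. Each camera call takes 0.05 s, during which the arm holds its last target.

### The job

Before the bench is serviced, isolate it: on the grey sloping-faced isolator box, push the black handle in against its spring and, keeping it pushed in (never forcing it round), turn it a quarter turn anticlockwise (seen facing the handle) to off, then let it spring back out so that it is locked there. Only then swing the steel lockout hasp beside it fully out, clockwise past the edge of the box, so that its padlock eye stands clear. Leave the spool, the jar and the screwdriver where they are.

Things in the scene. Friction and masses are not known exactly. Their poses are not given: they have to be found in the camera images.
- isolator: grey wedge-shaped box fixed to the bench: 200 mm deep (x), 240 wide (y), 50 high in front, 173 at the back. Origin: centre of its underside; x to its high back, y to its left, z up. Its flat top face slopes 0.55 rad (31.5 deg) down towards its front (-x); handle and hasp stand square to this face, so their axes lean 31.5 deg from vertical towards -x
- handle_grip (a point): on the handle's axis, 45 mm above the sloping face when out; moves with the handle. x to the bar's pointer end, y across it, z outwards, square to the face. Handle: black bar 84 mm long (54 from axis to the white-marked pointer end, 30 to the tail), 16 wide, top 55 above the face, on a black round skirt 92 in diameter, top 19 above the face. Grip the 16 mm width near the axis
- handle (a joint): handle angle: 0 to 0.2 on (pointer up the slope, 0.2 rad free play), 1.571 off (pointer to the box's left, +y; solid stop). Grows anticlockwise seen from outside, about its point's +z. Friction 0.15 N m; stays where left. A hidden gate blocks turning unless pushed in 6 mm or more; released between, it stays half in under the gate; springs out only at on or within 0.05 rad of off
- handle_push (a joint): how far the handle is pushed in along its axis, m: 0 out (sprung), 0.009 fully in, a solid stop. The spring pushes back with 6 N at the start and 10.5 N fully in
- hasp_tab (a point): on the hasp's upright finger tab, 36 mm above the sloping face; moves with the hasp. x along the hasp from pivot to eye, z outwards, square to the face. Tab: steel block 16 mm along the hasp, 10 across, from the hasp's plate (top 16 mm above the face) up to 48 mm above the face, 52 mm from the pivot. Hasp: flat steel bar 18 mm wide, ring-shaped padlock eye at the end, 88 mm from the pivot
- hasp_pivot (a point): point on the pivot axis of the hasp, 36 mm above the sloping face; 90 mm to the right (-y of the box) of the handle's axis. It turns with the hasp; axes as for the hasp's tab
- hasp (a joint): hasp angle: 0 parked (eye pointing up the slope, beside the handle), 1.571 fully out (eye to the box's right, -y, past its edge; solid stop). Grows clockwise seen from outside, about the pivot point's -z. Friction 0.06 N m; stays where left. The handle's skirt stops its heel at about 1.2 unless the handle is off and sprung out
- spool: bystander: small aluminium solder spool standing beside the box, 54 mm diameter, 42 mm high. Origin: centre of its underside
- jar: bystander: small glass jar with a black lid, 48 mm diameter, 50 mm high, standing beside the box. Origin: centre of its underside
- screwdriver: bystander: screwdriver about 170 mm long lying on the mat between robot and box, roughly along y. Origin at its underside, midway

How it is judged:
By the outcome, as a careful person would: the job done as asked, in the order asked, and still so for the second after the job is handed in, with the robot touching nothing.
It also fails if it takes over 51 s, if anything falls off the work surface, if the arm or the gripper's body presses on something with over 40 N, if the wrist force passes 120 N, or if a joint passes its speed limit or range.

## Working session

There is one attempt and no reset: what is moved stays moved. The work goes in short steps, Python scripts to look and compute and a shell command to move; the robot and the scene stay as the last step left them, time stands still between calls to the robot, and variables do not carry over. Pictures are saved under pics/ and viewed, and the job is handed in when it is done.

```bash
ls; mkdir -p pics; python3 - <<'E'
from station import *
import cv2
o=get_obs()
for k,v in o.items(): print(k,v)
for n in ["side","top","wrist"]:
    p=camera_params(n); print(n,p)
    cv2.imwrite(f"pics/{n}0.png",cv2.cvtColor(camera(n),cv2.COLOR_RGB2BGR))
E
```

```text
pics
time_s 0.0
qpos [ 1.12742301e+00  3.00459757e-01  1.52159527e+00  2.67155446e-05
  1.32069377e+00 -6.66171667e-02]
joint_vel [ 3.34833289e-05 -9.87014989e-04 -9.00002551e-04  2.13690727e-04
  5.70139197e-04 -9.36579241e-05]
tau [ 2.44568961e-03 -5.31792426e+01 -3.52738631e+01  7.09601655e-02
  2.43238185e-02 -9.08681454e-05]
ee_pos [0.20223196 0.51116789 0.19208656]
eef_rot [-1.57069355e+00  1.15185363e-03  1.19403361e+00]
force [-0.5444341  -0.31661477 -0.51241245]
moment [-0.02089888  0.01374186 -0.03944363]
grip_width 0.09425559308193494
side {'mtx': array([[350.22000361,   0.        , 256.23982134],
       [  0.        , 350.22000361, 188.9469055 ],
       [  0.        ,   0.        ,   1.        ]]), 'distortion': array([-0.02380127,  0.        ,  0.        ,  0.        ,  0.        ]), 'view': array([[ 0.99270565, -0.12040471,  0.00618128, -0.53239165],
       [-0.06356573, -0.56627034, -0.82176474,  0.15992696],
       [ 0.10244462,  0.81537758, -0.56979338,  0.66194999],
       [ 0.        ,  0.        ,  0.        ,  1.        ]])}
top {'mtx': array([[499.36076481,   0.
[... 384 characters left out ...]
593,  1.09590347],
       [ 0.        ,  0.        ,  0.        ,  1.        ]])}
wrist {'mtx': array([[279.57653174,   0.        , 263.59493092],
       [  0.        , 279.57653174, 187.87129032],
       [  0.        ,   0.        ,   1.        ]]), 'distortion': array([-0.03558441,  0.        ,  0.        ,  0.        ,  0.        ]), 'tool_from_camera': array([[ 9.99999987e-01,  1.34602511e-04, -9.38492904e-05,
        -7.56766356e-04],
       [ 1.28559275e-04, -2.87255918e-01,  9.57853862e-01,
        -1.91621601e-01],
       [ 1.01970771e-04, -9.57853861e-01, -2.87255931e-01,
         8.33710023e-02],
       [ 0.00000000e+00,  0.00000000e+00,  0.00000000e+00,
         1.00000000e+00]])}
```

View pics/side0.png

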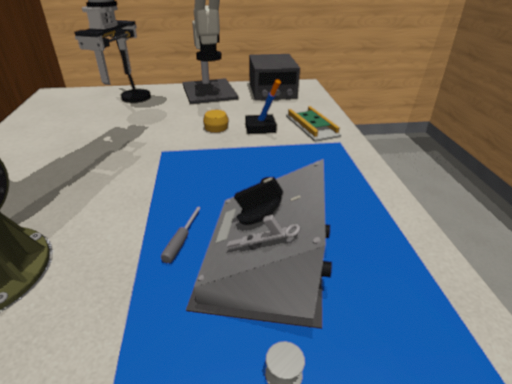

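View pics/top0.png

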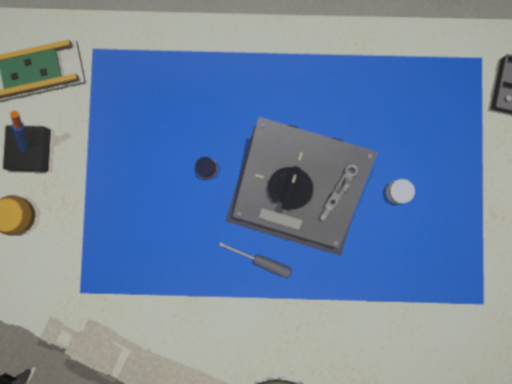

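View pics/wrist0.png

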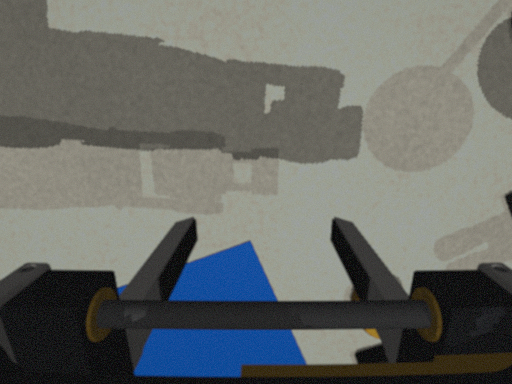

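```bash
python3 - <<'E'
import cv2
t=cv2.imread("pics/top0.png"); cv2.imwrite("pics/top0z.png",cv2.resize(t[105:265,200:420],None,fx=3.6,fy=3.6,interpolation=cv2.INTER_CUBIC))
t=cv2.imread("pics/side0.png"); cv2.imwrite("pics/side0z.png",cv2.resize(t[150:330,180:340],None,fx=3.3,fy=3.3,interpolation=cv2.INTER_CUBIC))
E
```

```text
(no output)
```

View pics/top0z.png

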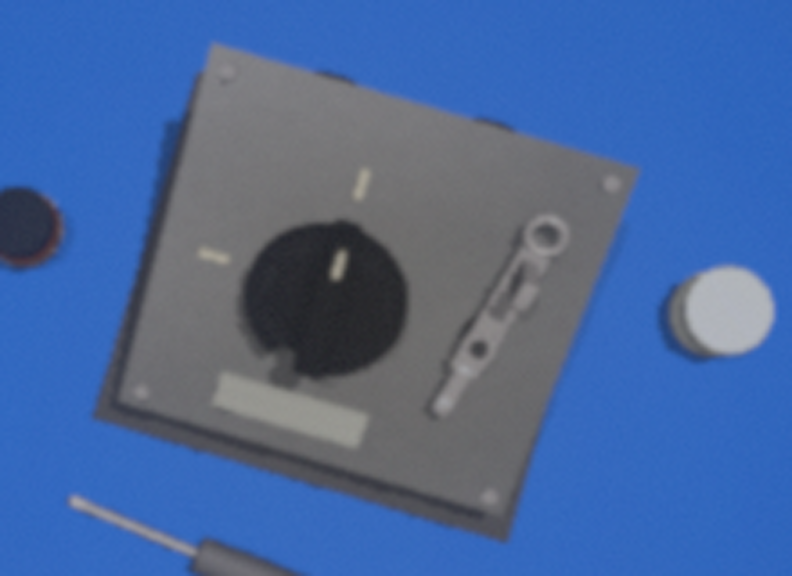

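View pics/side0z.png

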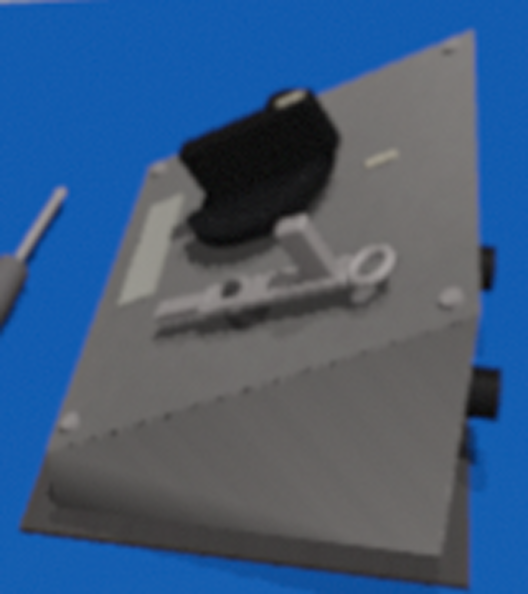

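```bash
cat > h.py <<'E'
import numpy as np, cv2
from station import *
from scipy.spatial.transform import Rotation as Rn
PT,PS,PW=camera_params("top"),camera_params("side"),camera_params("wrist")
def ray(P,uv,V=None):
    V=P["view"] if V is None else V
    p=cv2.undistortPoints(np.array([[uv]],float),P["mtx"],P["distortion"])[0,0]
    R=V[:3,:3]; return -R.T@V[:3,3], R.T@np.array([p[0],p[1],1])
def onz(P,uv,z,V=None):
    c,d=ray(P,uv,V); return c+d*(z-c[2])/d[2]
def onplane(P,uv,p0,n,V=None):
    c,d=ray(P,uv,V); return c+d*((p0-c)@n)/(d@n)
def tri(rs):
    A=np.zeros((3,3));b=np.zeros(3)
    for c,d in rs:
        d=d/np.linalg.norm(d);M=np.eye(3)-np.outer(d,d);A+=M;b+=M@c
    x=np.linalg.solve(A,b)
    return x,[np.linalg.norm(np.cross(x-c,d/np.linalg.norm(d)))*1e3 for c,d in rs]
def proj(P,X,V=None):
    V=P["view"] if V is None else V
    return cv2.projectPoints(np.atleast_2d(np.array(X,float)),cv2.Rodrigues(V[:3,:3])[0],V[:3,3],P["mtx"],P["distortion"])[0][:,0]
def zt(u,v): return ((u+.5)/3.6-.5+200,(v+.5)/3.6-.5+105)
def zs(u,v): return ((u+.5)/3.3-.5+180,(v+.5)/3.3-.5+150)
E
python3 - <<'E'
from h import *
np.set_printoptions(precision=4,suppress=True)
bl=tri([ray(PT,zt(212,45)),ray(PS,zs(473,30))]);br=tri([ray(PT,zt(637,170)),ray(PS,zs(478,315))])
print(bl,br,np.linalg.norm(bl[0]-br[0]))
a=onz(PT,zt(212,45),.173);b=onz(PT,zt(637,170),.173);d=a-b
yaw=np.arctan2(-d[0],d[1]);print(a,b,np.linalg.norm(d),yaw)
xd=np.array([np.cos(yaw),np.sin(yaw),0]);C=(a+b)/2-.1*xd;C[2]=0
print("C",C)
R=Rn.from_euler('z',yaw).as_matrix()
for n in [("eye",(546,235),(372,265)),("tabtop",(527,299),(293,222)),("mark",(340,263),(289,99)),("pivot",(479,348),(232,288))]:
    x,e=tri([ray(PT,zt(*n[1])),ray(PS,zs(*n[2]))]);print(n[0],x,e,R.T@(x-C))
# project corners back
for X in [(.1,.12,.173),(.1,-.12,.173),(-.1,.12,.05),(-.1,-.12,.05),(-.1,.12,0),(-.1,-.12,0)]:
    W=R@np.array(X)+C; t=proj(PT,W)[0];s=proj(PS,W)[0]
    print(X,(t-[200,105])*3.6,(s-[180,150])*3.3)
E
```

```text
(array([0.6728, 0.058 , 0.1739]), [np.float64(0.0038604892730694142), np.float64(0.0038604892730905943)]) (array([ 0.6103, -0.1725,  0.1713]), [np.float64(0.3919078907031982), np.float64(0.3919078907030514)]) 0.23880664275270164
[0.673 0.058 0.173] [ 0.6105 -0.1722  0.173 ] 0.2385350970217193 -0.265150378647284
C [ 0.5452 -0.0309  0.    ]
eye [ 0.5751 -0.1258  0.1618] [np.float64(0.29748313614694033), np.float64(0.29748313614691846)] [ 0.0537 -0.0838  0.1618]
tabtop [ 0.5393 -0.113   0.1799] [np.float64(0.46567880753156293), np.float64(0.46567880753157714)] [ 0.0159 -0.0808  0.1799]
mark [ 0.5541 -0.0131  0.1805] [np.float64(1.3906305810908453), np.float64(1.3906305810908368)] [0.0039 0.0195 0.1805]
pivot [ 0.5142 -0.0954  0.1265] [np.float64(0.5134546040025557), np.float64(0.5134546040024036)] [-0.013  -0.0704  0.1265]
(0.1, 0.12, 0.173) [209.4048  43.3184] [471.997   29.6121]
(0.1, -0.12, 0.173) [637.016  169.0864] [478.4031 311.4705]
(-0.1, 0.12, 0.05) [115.3751 400.8946] [148.7588 166.4659]
(-0.1, -0.12, 0.05) [499.0254 516.3467] [ 45.4368 448.7228]
(-0.1, 0.12, 0) [120.039 402.051] [151.98   224.3219]
(-0.1, -0.12, 0) [486.7167 512.392 ] [ 54.678  511.4996]
```

```bash
cat >> h.py <<'E'
np.set_printoptions(precision=4,suppress=True)
C=np.array([.5452,-.0309,0]);YAW=-.265;A=.55
Rb=Rn.from_euler('z',YAW).as_matrix()
# face frame: x up slope, y left, z outward
Rf=Rb@Rn.from_euler('y',-A).as_matrix()
F0=C+np.array([0,0,.1115])
S0,Y0=-.0033,.0196   # handle axis on face
def F(s,y,h): return F0+Rf@np.array([s,y,h])
def toF(X): return Rf.T@(np.asarray(X)-F0)
def toolR(ang):  # tool y = -n ; ang = angle of tool x in face frame from face x
    x=np.array([np.cos(ang),np.sin(ang),0]);y=np.array([0,0,-1.]);z=np.cross(x,y)
    return Rf@np.stack([x,y,z],1)
def cur():
    o=get_obs();return np.array(o["ee_pos"]),Rn.from_euler('xyz',o["eef_rot"]).as_matrix(),o
def to(p,R):
    q,Q,o=cur(); t=Q.T@(p-q); r=Rn.from_matrix(Q.T@R).as_rotvec()
    print("trans",t/.5,"rot",r/(np.pi/2),"mm",t*1e3,"deg",np.degrees(r))
def fs():
    q,Q,o=cur();f=toF(q);x=Rf.T@Q
    print("t",round(o["time_s"],2),"rel handle mm",(f-[S0,Y0,0])*1e3,"toolx ang",np.arctan2(x[1,0],x[0,0]),"tooly",x[:,1],"force face",Rf.T@o["force"],"w",o["grip_width"],"q",np.array(o["qpos"]))
E
python3 - <<'E'
from h import *
t=cv2.imread("pics/top0.png");s=cv2.imread("pics/side0.png")
T=cv2.resize(t[105:265,200:420],None,fx=3.6,fy=3.6,interpolation=cv2.INTER_CUBIC)
S=cv2.resize(s[150:330,180:340],None,fx=3.3,fy=3.3,interpolation=cv2.INTER_CUBIC)
def dr(pts,col):
    for img,P,o,k in((T,PT,(200,105),3.6),(S,PS,(180,150),3.3)):
        p=((proj(P,pts)-o+.5)*k-.5)
        for a in p: cv2.circle(img,tuple(int(v) for v in np.round(a)),1,col,-1)
th=np.linspace(0,6.28,60)
dr([F(S0+.046*np.cos(a),Y0+.046*np.sin(a),.019) for a in th],(0,255,0))
for x in np.linspace(-.03,.054,20):
    dr([F(S0+x,Y0+.008,.055),F(S0+x,Y0-.008,.055)],(0,0,255))
for r in np.linspace(0,.088,30): dr([F(S0+r*np.cos(.18),Y0-.09-r*np.sin(.18),.016)],(0,255,255))
cv2.imwrite("pics/ov.png",np.hstack([cv2.resize(T,(440,320)),cv2.resize(S,(320,360))[:320]]));cv2.imwrite("pics/ovT.png",T);cv2.imwrite("pics/ovS.png",S)
print(F(S0,Y0,.045),cur()[0])
to(F(S0,Y0,.145),toolR(-np.pi/2+np.pi/2)); to(F(S0,Y0,.145),toolR(-np.pi/2))
E
```

```text
[ 0.5249 -0.0051  0.1481] [0.2023 0.5112 0.1923]
trans [-0.7345 -0.0817 -0.8761] rot [-0.2546  0.9037 -0.2856] mm [-367.2732  -40.8639 -438.0366] deg [-22.9152  81.3298 -25.7025]
trans [-0.7345 -0.0817 -0.8761] rot [ 0.0301  1.8588 -0.5246] mm [-367.2732  -40.8639 -438.0366] deg [  2.7066 167.294  -47.2109]
```

View pics/ovT.png

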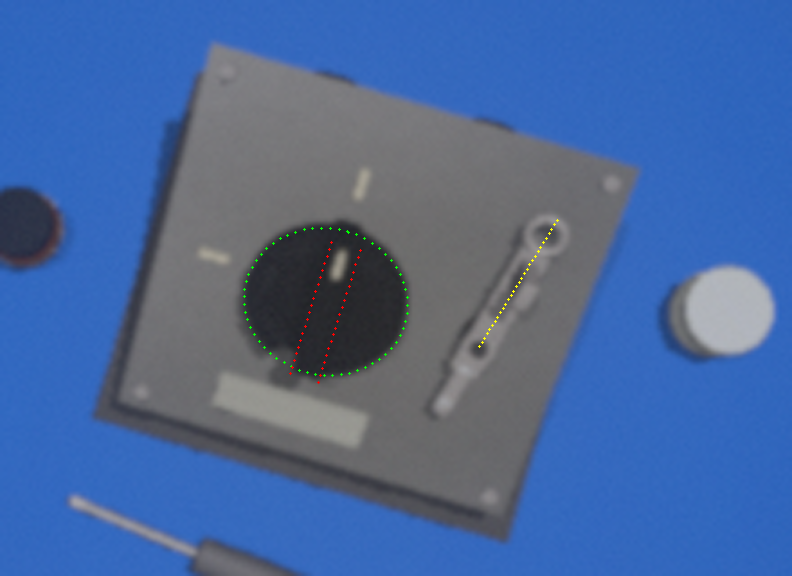

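View pics/ovS.png

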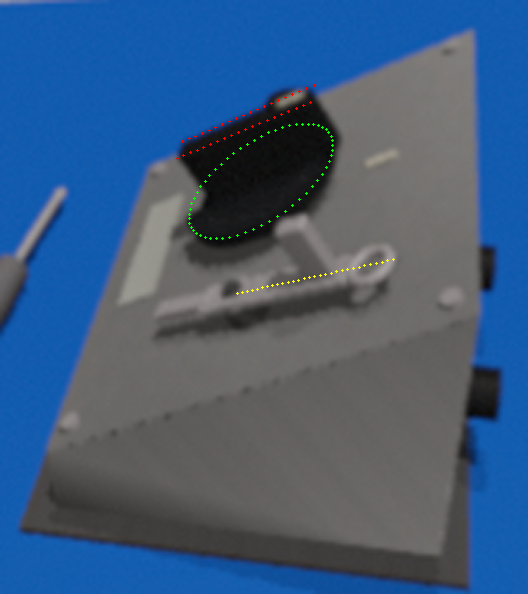

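```bash
cat > fs.sh <<'E'
python3 -c "
from h import *
fs()"
E
python3 -m pendant '{"translation":[[-0.2,-0.1,-0.2],[-0.4,-0.08,-0.4],[-0.73,-0.08,-0.88],[-0.73,-0.08,-0.88],[-0.73,-0.08,-0.88],[-0.73,-0.08,-0.88],[-0.73,-0.08,-0.88],[-0.73,-0.08,-0.88]],"rot":[[-0.25,0.9,-0.28],[-0.25,0.9,-0.28],[-0.25,0.9,-0.28],[-0.25,0.9,-0.28],[-0.25,0.9,-0.28],[-0.25,0.9,-0.28],[-0.25,0.9,-0.28],[-0.25,0.9,-0.28]]}' 1
python3 - <<'E'
from h import *
fs(); to(F(S0,Y0,.145),toolR(-np.pi/2))
E
```

```text
time_s: 0.82
ee_pos: [0.3581, 0.2182, 0.2221]
eef_rot: [-1.671, -0.361, 0.273]
force: [1.1, 1.0, 0.4]
grip_width: 0.0944
t 0.82 rel handle mm [-148.4628  171.8491  222.7407] toolx ang 0.503949650099519 tooly [-0.1858  0.0936 -0.9781] force face [ 0.8387  1.2501 -0.0831] w 0.0943850119840163 q [ 0.6007 -0.2136  2.0331 -0.246   1.0239  0.4428]
trans [ 0.1119  0.0647 -0.4623] rot [ 0.0115  1.3086 -0.1599] mm [  55.9554   32.3671 -231.1673] deg [  1.0332 117.7758 -14.392 ]
```

```bash
python3 -m pendant '{"translation":[[0.11,0.06,-0.46],[0.11,0.06,-0.46],[0.11,0.06,-0.46],[0.11,0.06,-0.46],[0.11,0.06,-0.46],[0.11,0.06,-0.46],[0.11,0.06,-0.46],[0.11,0.06,-0.46]],"rot":[[0.0,0.65,-0.1],[0.0,0.65,-0.1],[0.0,0.65,-0.1],[0.0,0.65,-0.1],[0.0,0.65,-0.1],[0.0,0.65,-0.1],[0.0,0.65,-0.1],[0.0,0.65,-0.1]]}' 1
python3 - <<'E'
from h import *
fs(); to(F(S0,Y0,.145),toolR(-np.pi/2))
E
```

```text
time_s: 1.48
ee_pos: [0.4727, 0.0074, 0.2348]
eef_rot: [-1.232, -0.397, -0.815]
force: [-1.2, 0.3, -1.1]
grip_width: 0.0942
t 1.48 rel handle mm [ -0.3924  -1.636  146.929 ] toolx ang -0.5051015571780638 tooly [-0.0413  0.0919 -0.9949] force face [-1.6254  0.0265 -0.3328] w 0.09421881019157541 q [-0.0552 -0.2144  2.0446 -0.0156  0.7954  0.6995]
trans [-0.0006  0.0041  0.003 ] rot [-0.0073  0.6763 -0.0669] mm [-0.291   2.0532  1.5003] deg [-0.661  60.8661 -6.0248]
```

```bash
python3 -m pendant '{"translation":[[0,0.004,0.003],[0,0.004,0.003],[0,0.004,0.003],[0,0.004,0.003],[0,0.004,0.003],[0,0.004,0.003],[0,0.004,0.003],[0,0.004,0.003]],"rot":[[-0.007,0.676,-0.067],[-0.007,0.676,-0.067],[-0.007,0.676,-0.067],[-0.007,0.676,-0.067],[-0.007,0.676,-0.067],[-0.007,0.676,-0.067],[-0.007,0.676,-0.067],[-0.007,0.676,-0.067]]}' 0.5
python3 -m pendant '{"translation":[[0,0,0],[0,0,0]],"rot":[[0,0.07,0],[0,0.07,0]]}'
python3 - <<'E'
from h import *
fs(); to(F(S0,Y0,.045),toolR(-np.pi/2))
for n in ["side","wrist"]:
    cv2.imwrite(f"pics/{n}1.png",cv2.cvtColor(camera(n),cv2.COLOR_RGB2BGR))
E
```

```text
time_s: 2.15
ee_pos: [0.4745, 0.0084, 0.2334]
eef_rot: [-1.021, -0.031, -1.772]
force: [0.1, 0.2, 0.0]
grip_width: 0.0476
time_s: 2.32
ee_pos: [0.4744, 0.0086, 0.2333]
eef_rot: [-1.021, 0.03, -1.87]
force: [0.6, -0.4, -0.1]
grip_width: 0.0475
t 2.32 rel handle mm [ -0.1466  -0.0648 144.9516] toolx ang -1.61537709592999 tooly [ 0.0007  0.0073 -1.    ] force face [ 0.5247 -0.1777 -0.4737] w 0.04749346370135638 q [ 0.0266 -0.208   2.0552 -0.2072  0.7717  2.0151]
trans [0.0013 0.1999 0.0002] rot [-0.0004 -0.0284 -0.0046] mm [ 0.6592 99.9495  0.102 ] deg [-0.0332 -2.5544 -0.4182]
```

View pics/side1.png

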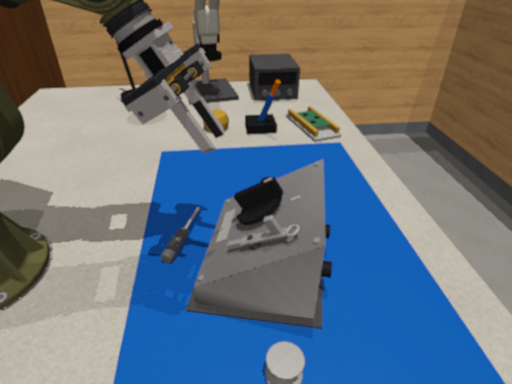

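View pics/wrist1.png

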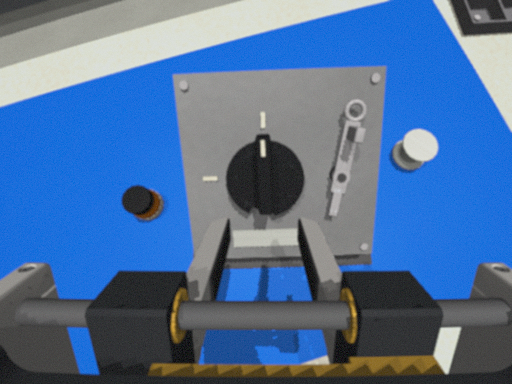

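The wrist view shows the bar centred between the fingers (column ~264, mark at (263,147)), aligned with "on". Descending.

```bash
python3 -m pendant '{"translation":[[0.001,0.06,0],[0.001,0.12,0],[0.001,0.17,0],[0.001,0.2,0],[0.001,0.2,0],[0.001,0.2,0]],"rot":[[0,-0.028,-0.004],[0,-0.028,-0.004],[0,-0.028,-0.004],[0,-0.028,-0.004],[0,-0.028,-0.004],[0,-0.028,-0.004]]}' 0.5
sh fs.sh
python3 -m pendant '{"translation":[[0,0,0],[0,0,0],[0,0,0],[0,0,0],[0,0,0],[0,0,0],[0,0,0],[0,0,0]],"rot":[[0,0,0],[0,0,0],[0,0,0],[0,0,0],[0,0,0],[0,0,0],[0,0,0],[0,0,0]]}' 0 45
sh fs.sh
```

```text
time_s: 2.92
ee_pos: [0.5246, -0.0052, 0.1477]
eef_rot: [-1.022, -0.006, -1.826]
force: [-0.4, -0.1, 0.7]
grip_width: 0.0472
t 2.92 rel handle mm [-0.4111 -0.1808 44.7934] toolx ang -1.5594161981733328 tooly [-0.0008  0.0005 -1.    ] force face [ 0.0323 -0.1916  0.7433] w 0.047248168008247014 q [-0.0083  0.0283  2.0567 -0.2611  0.5369  2.0053]
time_s: 3.58
ee_pos: [0.5246, -0.0052, 0.1478]
eef_rot: [-1.022, -0.005, -1.826]
force: [-0.2, -0.2, 0.2]
grip_width: 0.001
t 3.58 rel handle mm [-0.382  -0.1722 44.8498] toolx ang -1.5593880549590893 tooly [-0.0007  0.0005 -1.    ] force face [ 0.001  -0.2455  0.264 ] w 0.00101593894062185 q [-0.0083  0.0282  2.0567 -0.261   0.537   2.0052]
```

```bash
python3 - <<'E'
from h import *
for n in ["side","wrist"]:
    cv2.imwrite(f"pics/{n}2.png",cv2.cvtColor(camera(n),cv2.COLOR_RGB2BGR))
t=cv2.imread("pics/side2.png"); cv2.imwrite("pics/side2z.png",cv2.resize(t[100:300,130:340],None,fx=3,fy=3,interpolation=cv2.INTER_CUBIC))
E
```

```text
(no output)
```

View pics/side2z.png

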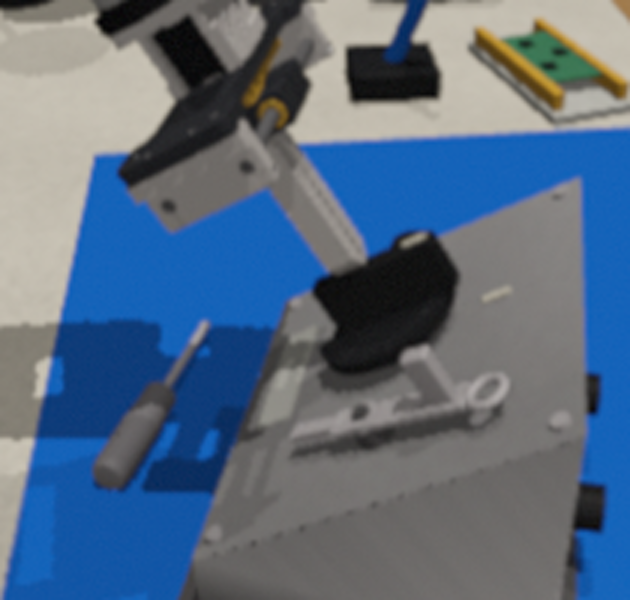

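View pics/wrist2.png

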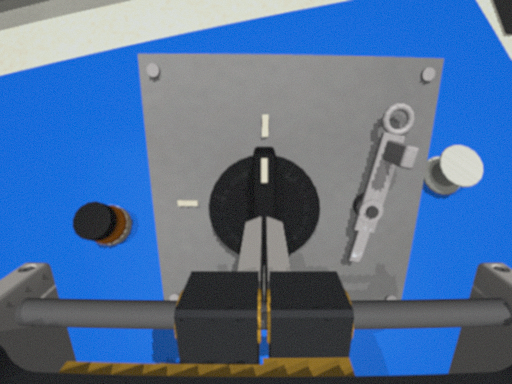

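```bash
python3 - <<'E'
from h import *
q,Q,o=cur()
for L in [0,.019]:
    X=q+Q@[0,L,0]
    print(L,(proj(PS,X)[0]-[130,100])*3,proj(PW,[[0,L,0]],np.linalg.inv(PW["tool_from_camera"])))
fs()
TFC=PW["tool_from_camera"];V=np.linalg.inv(TFC)
W=np.eye(4);W[:3,:3]=Q;W[:3,3]=q
Vw=np.linalg.inv(W@TFC)
for nm,p in [("axis top",(S0,Y0,.055)),("mark",(S0+.0427,Y0,.055)),("skirt c",(S0,Y0,.019)),("skirt R",(S0,Y0-.046,.019)),("tickup",(S0+.065,Y0,0)),("cornerBL",(.1173,.12,0)),("BR",(.1173,-.12,0)),("hole",(S0,Y0-.09,.0196))]: print(nm,proj(PW,F(*p),Vw)[0],(proj(PS,F(*p))[0]-[130,100])*3)
E
```

```text
0 [361.8794 280.431 ] [[262.4544 222.4604]]
0.019 [378.1594 303.6945] [[262.5418 212.9731]]
t 3.68 rel handle mm [-0.4352 -0.1627 44.7824] toolx ang -1.559360285875308 tooly [-0.0008  0.0005 -1.    ] force face [ 0.0959 -0.3963 -0.7894] w 0.00014650072191555596 q [-0.0083  0.0283  2.0568 -0.261   0.5369  2.0052]
axis top [262.1694 227.7259] [353.5986 267.2544]
mark [262.8259 168.6621] [415.5904 240.958 ]
skirt c [262.396  209.4295] [384.5424 311.4542]
skirt R [317.6983 210.0113] [373.3391 359.5198]
tickup [263.3172 127.8538] [494.3312 297.6032]
cornerBL [135.9662  54.8113] [579.0236 177.1712]
BR [440.508  59.588] [584.8982 433.4572]
hole [370.3764 210.7674] [360.6602 410.6564]
```

```bash
python3 - <<'E'
import cv2
t=cv2.imread("pics/wrist2.png"); cv2.imwrite("pics/wrist2z.png",cv2.convertScaleAbs(cv2.resize(t[130:290,190:340],None,fx=4,fy=3.7,interpolation=cv2.INTER_CUBIC),alpha=2.0))
E
```

```text
(no output)
```

View pics/wrist2z.png

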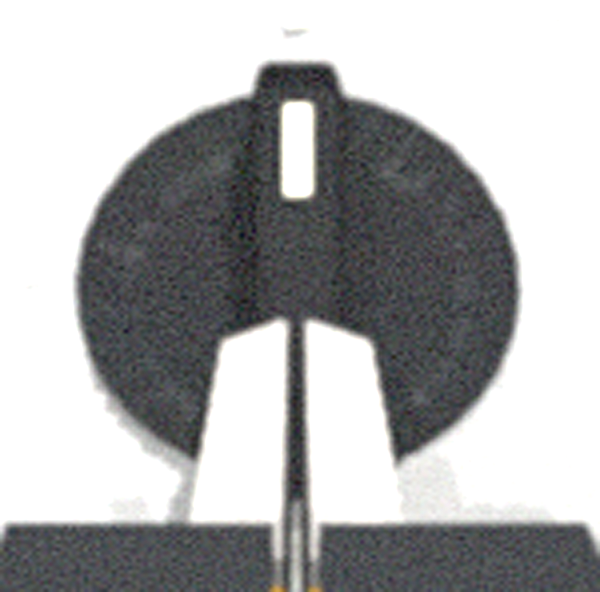

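```bash
python3 - <<'E'
from h import *
V=np.linalg.inv(PW["tool_from_camera"])
for w in [0,.0236,.047]:
  for z in [-.008,0,.008]:
    for L in [-.02,0,.019]: print(w,z,L,proj(PW,[[w,L,z]],V)[0])
import station; print([n for n in dir(station) if n[0]!='_'])
t0=cv2.imread("pics/wrist1.png"); cv2.imwrite("pics/wrist1z.png",cv2.convertScaleAbs(cv2.resize(t0[190:290,180:350],None,fx=4,fy=4,interpolation=cv2.INTER_CUBIC),alpha=1.4))
E
```

```text
0 -0.008 -0.02 [262.3573 245.0707]
0 -0.008 0 [262.4648 232.2851]
0 -0.008 0.019 [262.5503 222.1162]
0 0 -0.02 [262.3444 234.4173]
0 0 0 [262.4544 222.4604]
0 0 0.019 [262.5418 212.9731]
0 0.008 -0.02 [262.3313 223.4877]
0 0.008 0 [262.4439 212.408 ]
0 0.008 0.019 [262.5331 203.6376]
0.0236 -0.008 -0.02 [296.9106 245.0457]
0.0236 -0.008 0 [293.8812 232.2704]
0.0236 -0.008 0.019 [291.4691 222.108 ]
0.0236 0 -0.02 [297.3332 234.3974]
0.0236 0 0 [294.2269 222.4499]
0.0236 0 0.019 [291.7596 212.9683]
0.0236 0.008 -0.02 [297.7629 223.4735]
0.0236 0.008 0 [294.5778 212.4019]
0.0236 0.008 0.019 [292.054  203.6363]
0.047 -0.008 -0.02 [331.0614 244.9591]
0.047 -0.008 0 [324.9489 232.2164]
0.047 -0.008 0.019 [320.0784 222.074 ]
0.047 0 -0.02 [331.9118 234.3263]
0.047 0 0 [325.645 222.408]
0.047 0 0.019 [320.6636 212.9441]
0.047 0.008 -0.02 [332.7763 223.4191]
0.047 0.008 0 [326.3513 212.373 ]
0.047 0.008 0.019 [321.2563 203.6226]
['MotionError', 'camera', 'camera_params', 'get_obs', 'hand_in', 'tip_extent']
```

View pics/wrist1z.png

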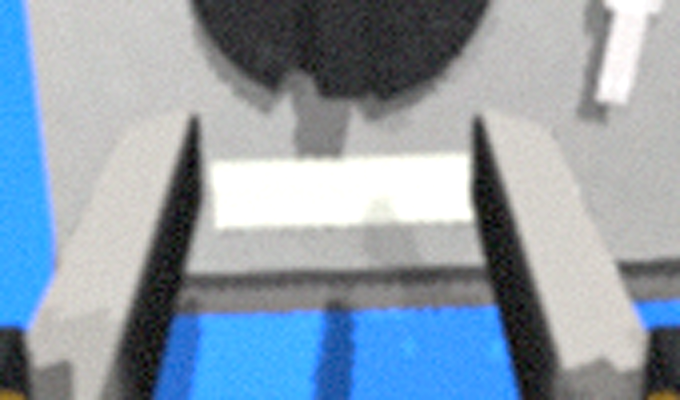

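```bash
python3 - <<'E'
import station
print(station.tip_extent, station.tip_extent() if callable(station.tip_extent) else '')
E
```

```text
0.019
```

```bash
python3 - <<'E'
import cv2
t=cv2.imread("pics/side1.png"); cv2.imwrite("pics/side1z.png",cv2.resize(t[20:170,100:250],None,fx=4,fy=4,interpolation=cv2.INTER_CUBIC))
E
```

```text
(no output)
```

View pics/side1z.png

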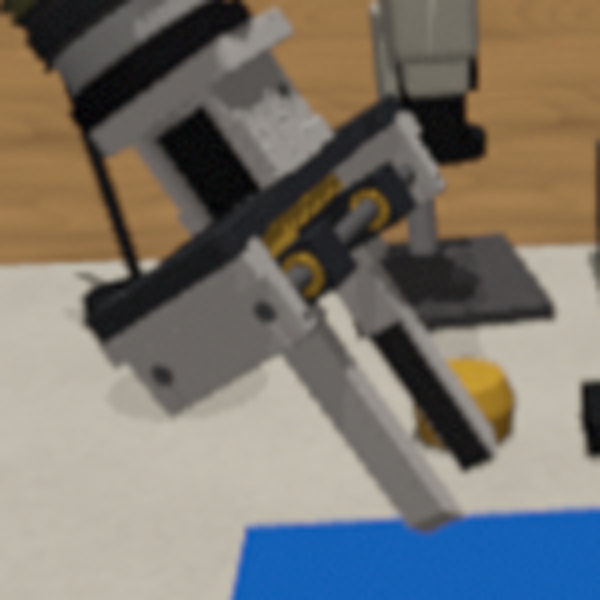

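```bash
python3 - <<'E'
from h import *
q=F(S0-.00015,Y0-.00006,.14495);Q=toolR(-1.6154)
for x in [.024,-.024]:
  for L in [-.04,-.02,0,.019]:
    for z in [-.008,.008]:
      print(x,L,z,(proj(PS,q+Q@[x,L,z])[0]-[100,20])*4)
E
```

```text
0.024 -0.04 -0.008 [390.131  472.7473]
0.024 -0.04 0.008 [421.6269 456.6052]
0.024 -0.02 -0.008 [419.1937 513.028 ]
0.024 -0.02 0.008 [450.5818 497.6361]
0.024 0 -0.008 [447.4153 552.1359]
0.024 0 0.008 [478.6862 537.4577]
0.024 0.019 -0.008 [473.4754 588.2423]
0.024 0.019 0.008 [504.6271 574.2102]
-0.024 -0.04 -0.008 [425.9899 420.0752]
-0.024 -0.04 0.008 [455.8559 404.376 ]
-0.024 -0.02 -0.008 [452.6923 458.5097]
-0.024 -0.02 0.008 [482.4519 443.482 ]
-0.024 0 -0.008 [478.6708 495.9004]
-0.024 0 0.008 [508.3168 481.5142]
-0.024 0.019 -0.008 [502.7026 530.4882]
-0.024 0.019 0.008 [532.2347 516.6846]
```

The fingertips really end about 13 mm *behind* the reported TCP, not 19 mm ahead: both the side picture (pad ends at zoomed (462,468) and (490,455)) and the wrist picture show this. So the jaws closed just above the bar without touching it. I'll reopen and go about 30 mm deeper, checking force as I go.

```bash
python3 -m pendant '{"translation":[[0,-0.01,0],[0,-0.01,0],[0,-0.01,0],[0,-0.01,0],[0,-0.01,0],[0,-0.01,0]],"rot":[[0,0,0],[0,0,0],[0,0,0],[0,0,0],[0,0,0],[0,0,0]]}' 0.5
python3 -m pendant '{"translation":[[0,0.02,0],[0,0.04,0],[0,0.06,0],[0,0.066,0],[0,0.066,0]],"rot":[[0,0,0],[0,0,0],[0,0,0],[0,0,0],[0,0,0]]}' 0.5
sh fs.sh
python3 - <<'E'
from h import *
for n in ["side","wrist"]:
    cv2.imwrite(f"pics/{n}3.png",cv2.cvtColor(camera(n),cv2.COLOR_RGB2BGR))
t=cv2.imread("pics/side3.png"); a=cv2.resize(t[130:260,180:320],None,fx=4,fy=4,interpolation=cv2.INTER_CUBIC); cv2.imwrite("pics/side3z.png",cv2.convertScaleAbs(a,alpha=1.5))
E
```

```text
time_s: 4.18
ee_pos: [0.5221, -0.0045, 0.1519]
eef_rot: [-1.022, -0.006, -1.826]
force: [-0.2, 0.2, -0.2]
grip_width: 0.037
time_s: 4.6
ee_pos: [0.5386, -0.0091, 0.1231]
eef_rot: [-1.023, -0.006, -1.826]
force: [-0.9, -0.2, -0.0]
grip_width: 0.047
t 4.6 rel handle mm [-0.9885 -0.3023 16.1968] toolx ang -1.55934144645559 tooly [-0.0023  0.0001 -1.    ] force face [-0.6948 -0.461   0.3745] w 0.04695600341596492 q [-0.0179  0.1007  2.0466 -0.2813  0.4763  2.0229]
```

View pics/side3z.png

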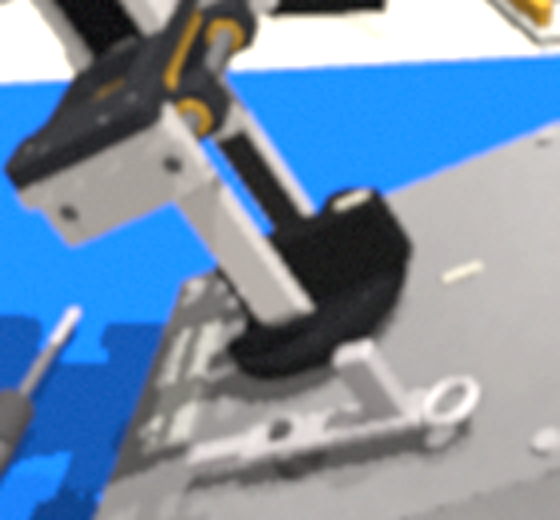

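View pics/wrist3.png

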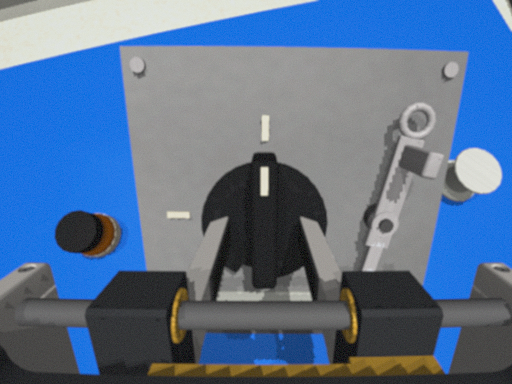

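Now the near finger's tip (zoom ~(275,315)) is beside the bar, just above the skirt. Closing.

```bash
python3 -m pendant '{"translation":[[0,0,0],[0,0,0],[0,0,0],[0,0,0],[0,0,0],[0,0,0],[0,0,0]],"rot":[[0,0,0],[0,0,0],[0,0,0],[0,0,0],[0,0,0],[0,0,0],[0,0,0]]}' 0 55
sh fs.sh
```

```text
time_s: 5.28
ee_pos: [0.5386, -0.0091, 0.1242]
eef_rot: [-1.022, -0.006, -1.826]
force: [-3.7, -2.0, 3.2]
grip_width: 0.0159
t 5.28 rel handle mm [-0.352  -0.3141 17.0928] toolx ang -1.559441393623553 tooly [-0.0008  0.0002 -1.    ] force face [-0.9483 -2.9469  4.3189] w 0.01594854449111916 q [-0.0178  0.0985  2.0465 -0.2813  0.4772  2.0227]
```

```bash
python3 -m pendant '{"translation":[[0,0.006,0],[0,0.012,0],[0,0.018,0],[0,0.018,0],[0,0.018,0],[0,0.018,0]],"rot":[[0,0,0],[0,0,0],[0,0,0],[0,0,0],[0,0,0],[0,0,0]]}'
sh fs.sh
```

```text
time_s: 5.78
ee_pos: [0.5432, -0.0104, 0.1166]
eef_rot: [-1.021, -0.006, -1.826]
force: [-6.5, -0.0, 6.6]
grip_width: 0.0155
t 5.78 rel handle mm [-0.2468 -0.2988  8.1204] toolx ang -1.5594629822484898 tooly [-0.0007  0.0002 -1.    ] force face [-1.8779 -1.699   8.9146] w 0.0154557918435973 q [-0.0207  0.1216  2.0421 -0.2889  0.4584  2.0295]
```

```bash
python3 -m pendant '{"translation":[[0,0.002,0],[0,0.004,0],[0,0.004,0],[0,0.004,0]],"rot":[[0,0,0],[0,0,0],[0,0,0],[0,0,0]]}'
sh fs.sh
```

```text
time_s: 6.12
ee_pos: [0.5439, -0.0106, 0.1162]
eef_rot: [-1.021, -0.006, -1.826]
force: [-33.0, 3.8, 34.5]
grip_width: 0.0156
t 6.12 rel handle mm [ 0.1598 -0.3368  7.4215] toolx ang -1.559534560632627 tooly [-0.     -0.0001 -1.    ] force face [-9.9987 -4.9625 46.5679] w 0.01555239570650612 q [-0.0209  0.1236  2.0411 -0.2907  0.457   2.0311]
```

```bash
python3 -m pendant '{"translation":[[0,-0.001,0],[0,-0.001,0],[0,-0.001,0]],"rot":[[0,0,0],[0,0,0],[0,0,0]]}'
sh fs.sh
python3 -m pendant '{"translation":[[0,0,0],[0,0,0],[0,0,0],[0,0,0],[0,0,0]],"rot":[[0,-0.04,0],[0,-0.08,0],[0,-0.12,0],[0,-0.16,0],[0,-0.2,0]]}'
sh fs.sh
```

```text
time_s: 6.37
ee_pos: [0.5434, -0.0105, 0.1166]
eef_rot: [-1.021, -0.006, -1.826]
force: [-9.7, -1.1, 6.4]
grip_width: 0.0156
t 6.37 rel handle mm [-0.0465 -0.3822  8.0057] toolx ang -1.5595824557157179 tooly [-0.0004 -0.0003 -1.    ] force face [-4.3606 -3.5861 10.1581] w 0.015553150158302774 q [-0.0206  0.122   2.0417 -0.2903  0.4584  2.0309]
time_s: 6.78
ee_pos: [0.5435, -0.0103, 0.1166]
eef_rot: [-1.045, -0.169, -1.553]
force: [-7.2, 1.6, 6.7]
grip_width: 0.0155
t 6.78 rel handle mm [-0.0859 -0.1999  8.0091] toolx ang -1.2426970092235452 tooly [-0.0004 -0.     -1.    ] force face [-2.8184 -0.305   9.5346] w 0.015486945909999652 q [-0.0203  0.1221  2.0417 -0.29    0.4583  1.714 ]
```

```bash
sed -i 's/"w",o/"moment face",Rf.T@o["moment"],"w",o/' h.py
python3 -m pendant '{"translation":[[0,0,0],[0,0,0],[0,0,0],[0,0,0],[0,0,0],[0,0,0],[0,0,0],[0,0,0]],"rot":[[0,-0.05,0],[0,-0.1,0],[0,-0.15,0],[0,-0.2,0],[0,-0.25,0],[0,-0.3,0],[0,-0.35,0],[0,-0.4,0]]}'
sh fs.sh
```

```text
time_s: 7.45
ee_pos: [0.5433, -0.0099, 0.1164]
eef_rot: [-1.233, -0.442, -0.952]
force: [-7.0, 5.4, 5.0]
grip_width: 0.0153
t 7.45 rel handle mm [-0.3588  0.1487  7.9644] toolx ang -0.6108518622050267 tooly [-0.0008  0.0005 -1.    ] force face [-4.3196  3.4061  8.5406] moment face [ 0.4341  1.1007 -0.1366] w 0.015295327779264518 q [-0.0198  0.1222  2.0419 -0.2894  0.4583  1.082 ]
```

```bash
python3 -m pendant '{"translation":[[0,0.0005,0],[0,0.0005,0],[0,0.0005,0],[0,0.0005,0],[0,0.0005,0],[0,0.0005,0],[0,0.0005,0],[0,0.0005,0]],"rot":[[0,-0.05,0],[0,-0.1,0],[0,-0.15,0],[0,-0.2,0],[0,-0.25,0],[0,-0.3,0],[0,-0.35,0],[0,-0.37,0]]}'
sh fs.sh
python3 -m pendant '{"translation":[[0,0,0],[0,0,0],[0,0,0]],"rot":[[0,-0.01,0],[0,-0.02,0],[0,-0.02,0]]}'
sh fs.sh
```

```text
time_s: 8.12
ee_pos: [0.5432, -0.0097, 0.116]
eef_rot: [-1.555, -0.548, -0.295]
force: [-10.1, 4.1, 9.0]
grip_width: 0.0157
t 8.12 rel handle mm [-0.732   0.3804  7.785 ] toolx ang -0.025380029700942667 tooly [-0.0014  0.0008 -1.    ] force face [-4.4929  1.3387 13.3424] moment face [ 0.0423  1.2539 -0.1493] w 0.015705939164257277 q [-0.0194  0.1226  2.0421 -0.289   0.4582  0.4967]
time_s: 8.37
ee_pos: [0.5431, -0.0096, 0.116]
eef_rot: [-1.574, -0.548, -0.257]
force: [-7.5, 0.2, 7.4]
grip_width: 0.0154
t 8.37 rel handle mm [-0.8182  0.4574  7.8013] toolx ang 0.006821528397353244 tooly [-0.0016  0.0008 -1.    ] force face [-2.3869 -1.7589 10.1536] moment face [-0.3045  0.8303 -0.0817] w 0.015352211555517935 q [-0.0192  0.1226  2.0422 -0.2889  0.4583  0.4645]
```

```bash

python3 -m pendant '{"translation":[[0,0,0],[0,0,0],[0,0,0]],"rot":[[0,-0.01,0],[0,-0.02,0],[0,-0.02,0]]}'
sh fs.sh; python3 - <<'E'
from h import *
cv2.imwrite("pics/wrist4.png",cv2.cvtColor(camera("wrist"),cv2.COLOR_RGB2BGR))
E
```

```text
time_s: 8.62
ee_pos: [0.5431, -0.0095, 0.116]
eef_rot: [-1.593, -0.548, -0.22]
force: [-6.9, 0.8, 6.9]
grip_width: 0.0158
t 8.62 rel handle mm [-0.8675  0.4966  7.8218] toolx ang 0.0380932436869675 tooly [-0.0018  0.001  -1.    ] force face [-2.2363 -0.976   9.4364] moment face [-0.4117  0.645  -0.4607] w 0.015798322714724856 q [-0.0192  0.1225  2.0422 -0.2884  0.4584  0.4328]
```

View pics/wrist4.png

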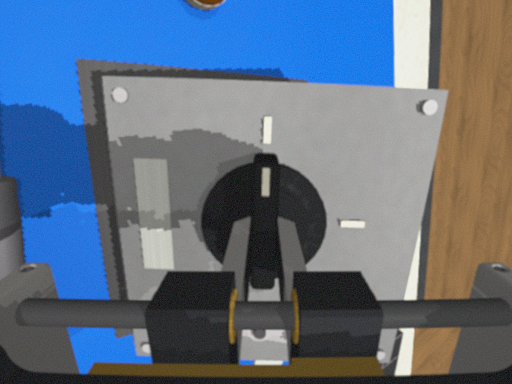

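```bash

python3 -m pendant '{"translation":[[0,0,0],[0,-0.006,0],[0,-0.012,0],[0,-0.018,0],[0,-0.018,0],[0,-0.018,0]],"rot":[[0,0.015,0],[0,0.015,0],[0,0.015,0],[0,0.015,0],[0,0.015,0],[0,0.015,0]]}'
sh fs.sh
python3 -m pendant '{"translation":[[0,0,0],[0,0,0],[0,0,0],[0,0,0],[0,0,0],[0,0,0]],"rot":[[0,0,0],[0,0,0],[0,0,0],[0,0,0],[0,0,0],[0,0,0]]}' 0.5
sh fs.sh
python3 -m pendant '{"translation":[[0,-0.05,0],[0,-0.1,0],[0,-0.16,0],[0,-0.2,0],[0,-0.2,0],[0,-0.2,0]],"rot":[[0,0,0],[0,0,0],[0,0,0],[0,0,0],[0,0,0],[0,0,0]]}'
sh fs.sh; python3 - <<'E'
from h import *
for n in ["side","wrist"]:
    cv2.imwrite(f"pics/{n}5.png",cv2.cvtColor(camera(n),cv2.COLOR_RGB2BGR))
t=cv2.imread("pics/side5.png"); a=cv2.resize(t[130:330,180:340],None,fx=3,fy=3,interpolation=cv2.INTER_CUBIC); cv2.imwrite("pics/side5z.png",cv2.convertScaleAbs(a,alpha=1.5))
E
```

```text
time_s: 9.17
ee_pos: [0.5386, -0.0083, 0.1236]
eef_rot: [-1.578, -0.548, -0.249]
force: [-3.1, -1.1, 3.3]
grip_width: 0.0157
t 9.17 rel handle mm [-0.8984  0.4682 16.7336] toolx ang 0.013661470551900201 tooly [-0.0018  0.001  -1.    ] force face [-0.5485 -1.8781  4.2366] moment face [-0.4513  0.4741 -0.1157] w 0.0157459025219131 q [-0.0164  0.0996  2.0466 -0.2809  0.4769  0.4506]
time_s: 9.67
ee_pos: [0.5386, -0.0083, 0.1236]
eef_rot: [-1.578, -0.548, -0.249]
force: [-0.4, -0.1, -0.3]
grip_width: 0.0468
t 9.67 rel handle mm [-0.8673  0.4734 16.7114] toolx ang 0.013652848595146623 tooly [-0.0018  0.001  -1.    ] force face [-0.4872 -0.2244 -0.0238] moment face [-0.0889  0.3088  0.032 ] w 0.04682018446001678 q [-0.0164  0.0997  2.0465 -0.2809  0.4768  0.4506]
time_s: 10.17
ee_pos: [0.4885, 0.0054, 0.2095]
eef_rot: [-1.577, -0.55, -0.249]
force: [0.3, -0.3, -0.3]
grip_width: 0.0473
t 10.17 rel handle mm [ -0.1857   0.5497 117.0966] toolx ang 0.013575000885225055 tooly [ 0.0002  0.0017 -1.    ] force face [ 0.1507 -0.1702 -0.4372] moment face [-0.1355  0.2767  0.0754] w 0.047329729694294505 q [ 0.0206 -0.1445  2.0603 -0.2264  0.7061  0.4051]
```

View pics/side5z.png

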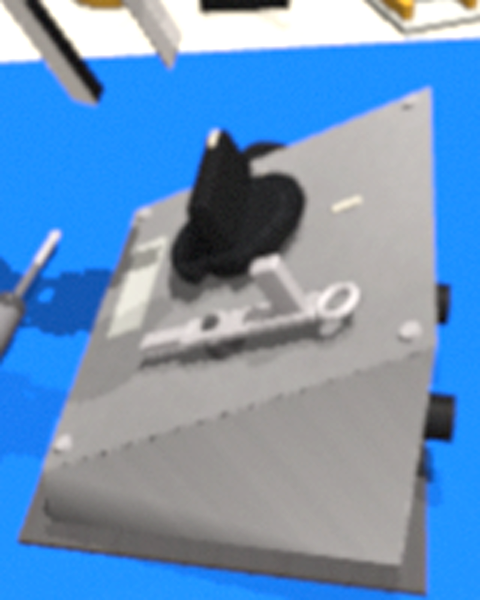

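View pics/wrist5.png

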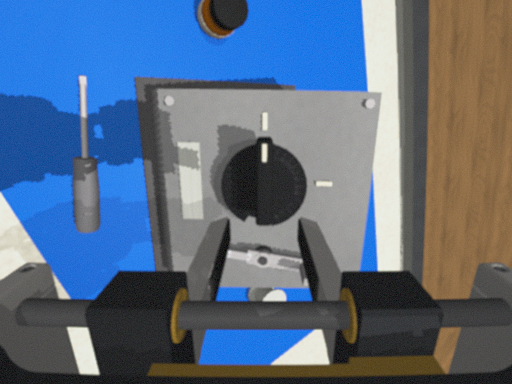

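```bash
python3 - <<'E'
from h import *
q,Q,o=cur();W=np.eye(4);W[:3,:3]=Q;W[:3,3]=q
Vw=np.linalg.inv(W@PW["tool_from_camera"])
x,e=tri([ray(PW,(264,152.5),Vw),ray(PS,(251.2,176))]);print("mark rel handle",toF(x)-[S0,Y0,0],e)
for h in (.055,.047): print(h,proj(PS,F(S0,Y0+.043,h)),proj(PW,F(S0,Y0+.043,h),Vw))
E
```

```text
mark rel handle [-0.0007  0.0419  0.0561] [np.float64(0.689478536872635), np.float64(0.689478536872552)]
0.055 [[251.6032 176.1873]] [[265.4855 150.7569]]
0.047 [[253.796  179.4135]] [[265.445 149.403]]
```

```bash
python3 - <<'E'
from h import *
W=np.eye(4);W[:3,:3]=toolR(-1.55934);W[:3,3]=F(S0-.00099,Y0-.0003,.0162)
Vw=np.linalg.inv(W@PW["tool_from_camera"])
def fp(uv,h): return toF(onplane(PW,uv,F(0,0,h),Rf[:,2],Vw))-[S0,Y0,0]
e=fp((418,120),.015);p=fp((386,226),.017);
for n in [e,p]: print(n)
for uv in [(401,147),(443,153),(437,178),(421,163)]: print("tab",uv,fp(uv,.048))
print(np.arctan2(-(e-p)[1],(e-p)[0]),np.hypot(*(e-p)[:2]))
th=.19
T=F(S0+.052*np.cos(th),Y0-.09-.052*np.sin(th),.10)
to(T,toolR(np.pi/2-th))
E
python3 - <<'E'
import cv2
t=cv2.imread("pics/wrist3.png"); cv2.imwrite("pics/wrist3z.png",cv2.convertScaleAbs(cv2.resize(t[90:280,340:460],None,fx=4,fy=3,interpolation=cv2.INTER_CUBIC),alpha=1.4))
E
```

```text
[ 0.0737 -0.1046  0.015 ]
[-0.0038 -0.0922  0.017 ]
tab (401, 147) [ 0.0597 -0.0791  0.048 ]
tab (443, 153) [ 0.0567 -0.1047  0.048 ]
tab (437, 178) [ 0.0416 -0.1039  0.048 ]
tab (421, 163) [ 0.0505 -0.0925  0.048 ]
0.1588445156046516 0.07847904245076058
trans [ 0.102   0.031  -0.2016] rot [-0.0017 -0.8703 -0.0013] mm [  50.9833   15.5183 -100.815 ] deg [ -0.15   -78.3228  -0.1162]
```

View pics/wrist3z.png

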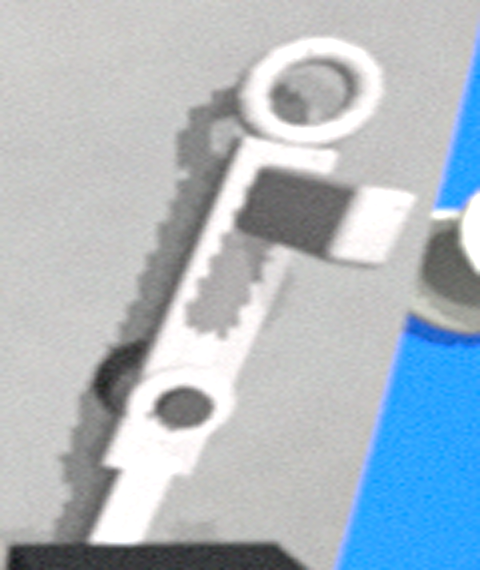

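```bash
python3 - <<'E'
from h import *
W=np.eye(4);W[:3,:3]=toolR(-1.55934);W[:3,3]=F(S0-.00099,Y0-.0003,.0162)
Vw=np.linalg.inv(W@PW["tool_from_camera"])
print(toF(onplane(PW,(432.7,165),F(0,0,.048),Rf[:,2],Vw))-[S0,Y0,0])
E
python3 -m pendant '{"translation":[[0.1,0.02,-0.2],[0.1,0.02,-0.2],[0.1,0.02,-0.2],[0.1,0.02,-0.2],[0.1,0.02,-0.2],[0.1,0.02,-0.2],[0.1,0.02,-0.2],[0.1,0.02,-0.2]],"rot":[[0,-0.075,0],[0,-0.15,0],[0,-0.225,0],[0,-0.3,0],[0,-0.375,0],[0,-0.45,0],[0,-0.525,0],[0,-0.6,0]]}' 0.4
python3 - <<'E'
from h import *
fs();th=.165
to(F(S0+.0495,Y0-.0995,.10),toolR(np.pi/2-th))
E
```

```text
[ 0.0494 -0.0998  0.048 ]
time_s: 10.93
ee_pos: [0.5096, -0.1042, 0.224]
eef_rot: [-1.997, -0.349, 0.66]
force: [0.9, 0.2, 0.3]
grip_width: 0.0377
t 10.93 rel handle mm [ 49.1855 -99.6662 103.8711] toolx ang 0.8489247801419232 tooly [-0.0058 -0.0001 -1.    ] force face [ 0.8394  0.4002 -0.179 ] moment face [-0.0366  0.1997  0.0519] w 0.03770743841501225 q [-0.2749 -0.097   1.9812  0.0077  0.7132 -0.8632]
trans [ 0.0007  0.0077 -0.0003] rot [-0.0034 -0.3545 -0.0017] mm [ 0.3476  3.8692 -0.1429] deg [ -0.3029 -31.9068  -0.1491]
```

```bash

python3 -m pendant '{"translation":[[0,0.008,0],[0,0.008,0],[0,0.008,0],[0,0.008,0],[0,0.008,0],[0,0.008,0],[0,0.008,0]],"rot":[[-0.003,-0.07,0],[-0.003,-0.14,0],[-0.003,-0.21,0],[-0.003,-0.28,0],[-0.003,-0.355,0],[-0.003,-0.355,0],[-0.003,-0.355,0]]}' 0.4
sh fs.sh
python3 - <<'E'
from h import *
cv2.imwrite("pics/wrist6.png",cv2.cvtColor(camera("wrist"),cv2.COLOR_RGB2BGR))
E
```

```text
time_s: 11.52
ee_pos: [0.5115, -0.1049, 0.2193]
eef_rot: [-2.111, -0.085, 1.161]
force: [0.4, -0.1, 0.6]
grip_width: 0.0378
t 11.52 rel handle mm [ 48.4634 -99.8482  98.7651] toolx ang 1.4025469383980842 tooly [-0.0036 -0.0023 -1.    ] force face [0.6594 0.0568 0.2652] moment face [ 0.0365  0.1951 -0.0133] w 0.03775512981338478 q [-0.2736 -0.0877  1.9851  0.0035  0.6979 -1.4126]
```

View pics/wrist6.png

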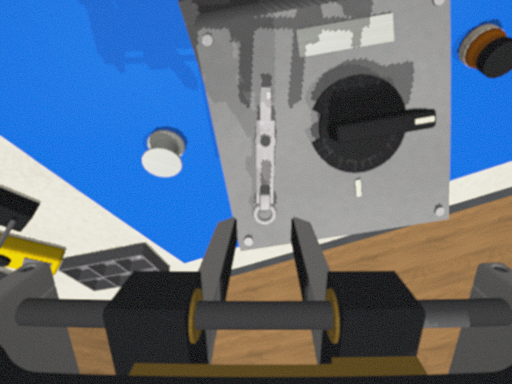

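```bash

python3 -m pendant '{"translation":[[0,0.05,0],[0,0.1,0],[0,0.15,0],[0,0.168,0],[0,0.168,0],[0,0.168,0]],"rot":[[0,0,0],[0,0,0],[0,0,0],[0,0,0],[0,0,0],[0,0,0]]}' 0.4
sh fs.sh
python3 -m pendant '{"translation":[[0,0,0],[0,0,0],[0,0,0],[0,0,0],[0,0,0],[0,0,0]],"rot":[[0,0,0],[0,0,0],[0,0,0],[0,0,0],[0,0,0],[0,0,0]]}' 0 25
sh fs.sh
python3 - <<'E'
from h import *
cv2.imwrite("pics/wrist7.png",cv2.cvtColor(camera("wrist"),cv2.COLOR_RGB2BGR))
E
```

```text
time_s: 12.07
ee_pos: [0.5535, -0.1165, 0.1479]
eef_rot: [-2.111, -0.086, 1.159]
force: [0.0, -0.6, 1.0]
grip_width: 0.0375
t 12.07 rel handle mm [  48.251  -100.0404   15.1725] toolx ang 1.4006154865723197 tooly [-0.004  -0.0023 -1.    ] force face [ 0.6651 -0.6135  0.736 ] moment face [-0.0073  0.287  -0.0095] w 0.03753576257385574 q [-0.2732  0.1079  1.9692  0.0039  0.5185 -1.411 ]
time_s: 12.57
ee_pos: [0.5537, -0.1164, 0.1486]
eef_rot: [-2.112, -0.087, 1.159]
force: [-1.2, 2.8, 4.4]
grip_width: 0.0098
t 12.57 rel handle mm [ 48.7664 -99.8425  15.6319] toolx ang 1.400230929762983 tooly [-0.0029 -0.002  -1.    ] force face [0.6528 2.4201 4.784 ] moment face [ 0.5288  0.1961 -0.1896] w 0.009828077095927068 q [-0.2729  0.107   1.9689  0.0044  0.5186 -1.4108]
```

View pics/wrist7.png

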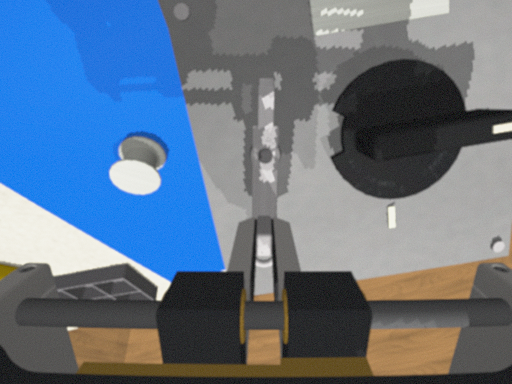

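```bash

python3 -m pendant '{"translation":[[-0.0082,0,0.0003],[-0.0163,0,0.0013],[-0.0243,0,0.0029],[-0.0321,0,0.0051],[-0.0398,0,0.0079],[-0.0472,0,0.0113],[-0.0543,0,0.0153],[-0.0611,0,0.0199]],"rot":[[0,0.05,0],[0,0.1,0],[0,0.15,0],[0,0.2,0],[0,0.25,0],[0,0.3,0],[0,0.35,0],[0,0.4,0]]}'
sh fs.sh
```

```text
time_s: 13.28
ee_pos: [0.5337, -0.1398, 0.1406]
eef_rot: [-1.971, -0.383, 0.581]
force: [1.9, 9.8, -0.5]
grip_width: 0.0098
t 13.28 rel handle mm [  33.3529 -127.7175   15.6548] toolx ang 0.7677129993269922 tooly [-0.0036 -0.0009 -1.    ] force face [-0.8652  9.9487 -0.0012] moment face [ 1.7918  0.3325 -0.2457] w 0.009826450202248373 q [-0.343   0.0874  2.0121  0.083   0.4984 -0.9073]
```

```bash

python3 -m pendant '{"translation":[[-0.0082,0,0.0003],[-0.0163,0,0.0013],[-0.0243,0,0.0029],[-0.0321,0,0.0051],[-0.0398,0,0.0079],[-0.0472,0,0.0113],[-0.0543,0,0.0153],[-0.0611,0,0.0199]],"rot":[[0,0.05,0],[0,0.1,0],[0,0.15,0],[0,0.2,0],[0,0.25,0],[0,0.3,0],[0,0.35,0],[0,0.4,0]]}'
sh fs.sh
```

```text
time_s: 13.95
ee_pos: [0.5065, -0.1461, 0.1256]
eef_rot: [-1.652, -0.541, -0.107]
force: [11.2, 12.4, -2.5]
grip_width: 0.0099
t 13.95 rel handle mm [   4.5588 -140.9022   15.7239] toolx ang 0.1350781985742028 tooly [-0.0031  0.0005 -1.    ] force face [ 5.166  14.9441 -6.092 ] moment face [ 2.7477 -0.6123 -0.207 ] w 0.009886461004088711 q [-0.3838  0.0572  2.0868  0.1411  0.4578 -0.3635]
```

```bash

python3 -m pendant '{"translation":[[-0.007,0,0.0003],[-0.0147,0,0.001],[-0.017,0,0.001],[-0.017,0,0.001]],"rot":[[0,0.045,0],[0,0.09,0],[0,0.1,0],[0,0.1,0]]}'
sh fs.sh
```

```text
time_s: 14.28
ee_pos: [0.5015, -0.1449, 0.1227]
eef_rot: [-1.556, -0.552, -0.292]
force: [24.6, 4.8, -6.8]
grip_width: 0.0097
t 14.28 rel handle mm [  -1.3265 -141.0448   15.9852] toolx ang -0.022837719647319718 tooly [ 0.0026  0.0008 -1.    ] force face [ 15.5834  11.0858 -17.5157] moment face [ 2.006  -2.5986  0.3723] w 0.009698652147004315 q [-0.3865  0.049   2.106   0.1511  0.4418 -0.2175]
```

```bash

python3 -m pendant '{"translation":[[0,0,0],[0,0,0],[0,0,0],[0,0,0],[0,0,0]],"rot":[[0,0,0],[0,0,0],[0,0,0],[0,0,0],[0,0,0]]}' 0.35
python3 -m pendant '{"translation":[[0,-0.05,0],[0,-0.1,0],[0,-0.15,0],[0,-0.2,0],[0,-0.25,0],[0,-0.3,0],[0,-0.3,0],[0,-0.3,0]],"rot":[[0,0,0],[0,0,0],[0,0,0],[0,0,0],[0,0,0],[0,0,0],[0,0,0],[0,0,0]]}'
sh fs.sh; python3 - <<'E'
from h import *
for n in ["side","top","wrist"]:
    cv2.imwrite(f"pics/{n}8.png",cv2.cvtColor(camera(n),cv2.COLOR_RGB2BGR))
t=cv2.imread("pics/side8.png"); a=cv2.resize(t[130:330,180:340],None,fx=3,fy=3,interpolation=cv2.INTER_CUBIC)
t=cv2.imread("pics/top8.png"); b=cv2.resize(t[105:265,200:420],(0,0),fx=2,fy=2); b=cv2.copyMakeBorder(b,0,600-320,0,0,cv2.BORDER_CONSTANT)
cv2.imwrite("pics/c8.png",cv2.convertScaleAbs(np.hstack([a,b])[:,:800],alpha=1.4))
E
```

```text
time_s: 14.7
ee_pos: [0.5013, -0.1449, 0.1225]
eef_rot: [-1.556, -0.552, -0.292]
force: [-0.2, -0.9, -1.3]
grip_width: 0.0329
time_s: 15.37
ee_pos: [0.4254, -0.1246, 0.2512]
eef_rot: [-1.556, -0.554, -0.292]
force: [0.6, 1.0, 0.1]
grip_width: 0.0328
t 15.37 rel handle mm [  -1.3539 -141.3843  166.707 ] toolx ang -0.02291791800032706 tooly [ 0.0046  0.0001 -1.    ] force face [ 0.328   1.1139 -0.0887] moment face [-0.046   0.2624  0.05  ] w 0.03279487577490828 q [-0.4199 -0.3323  2.1056  0.1113  0.8222 -0.185 ]
```

View pics/c8.png

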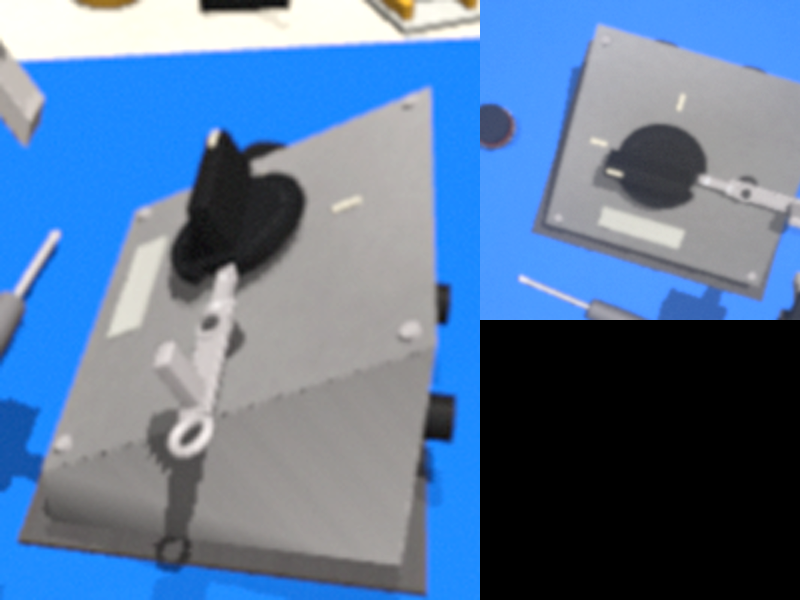

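View pics/wrist8.png

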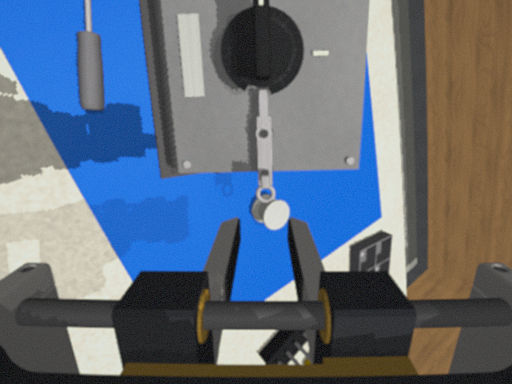

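```bash
python3 - <<'E'
from h import *
q,Q,o=cur();W=np.eye(4);W[:3,:3]=Q;W[:3,3]=q
Vw=np.linalg.inv(W@PW["tool_from_camera"])
fp=lambda uv,h: toF(onplane(PW,uv,F(0,0,h),Rf[:,2],Vw))-[S0,Y0,0]
e=fp((265,194),.015);p=fp((263.5,132.5),.017);print(e,p,"hasp",np.arctan2(-(e-p)[1],(e-p)[0]))
a=fp((258.5,90),.0165);b=fp((269,90),.0165);c=fp((260.5,185),.0165);d=fp((271,185),.0165)
print((a+b)/2,(c+d)/2,fs())
A=cv2.imread("pics/top0.png");B=cv2.imread("pics/top8.png")
for n,(x0,x1,y0,y1) in dict(spool=(380,420,170,212),jar=(188,222,150,186),driver=(212,300,235,285)).items():
    D=cv2.absdiff(A[y0:y1,x0:x1],B[y0:y1,x0:x1]).max(2);print(n,D.mean(),(D>30).sum())
cv2.imwrite("pics/w8z.png",cv2.convertScaleAbs(cv2.resize(cv2.imread("pics/wrist8.png")[0:230,170:370],None,fx=3.5,fy=2.6,interpolation=cv2.INTER_CUBIC),alpha=1.4))
cv2.imwrite("pics/cmp8.png",np.vstack([A[100:300,180:430],B[100:300,180:430]]))
E
```

```text
[-0.0009 -0.1684  0.015 ] [-0.0011 -0.0904  0.017 ] hasp 1.5690396048906319
t 15.52 rel handle mm [  -2.6079 -141.2272  164.9583] toolx ang -0.02306739867749223 tooly [ 0.0003  0.0009 -1.    ] force face [ 0.4976 -0.1747 -0.0101] moment face [-0.0171  0.3353 -0.0103] w 0.03293020116650581 q [-0.4196 -0.3286  2.1065  0.1114  0.8219 -0.185 ]
[ 0.0003 -0.0419  0.0165] [ 0.0003 -0.156   0.0165] None
spool 9.805357142857142 0
jar 8.370915032679738 0
driver 12.901818181818182 318
```

View pics/w8z.png

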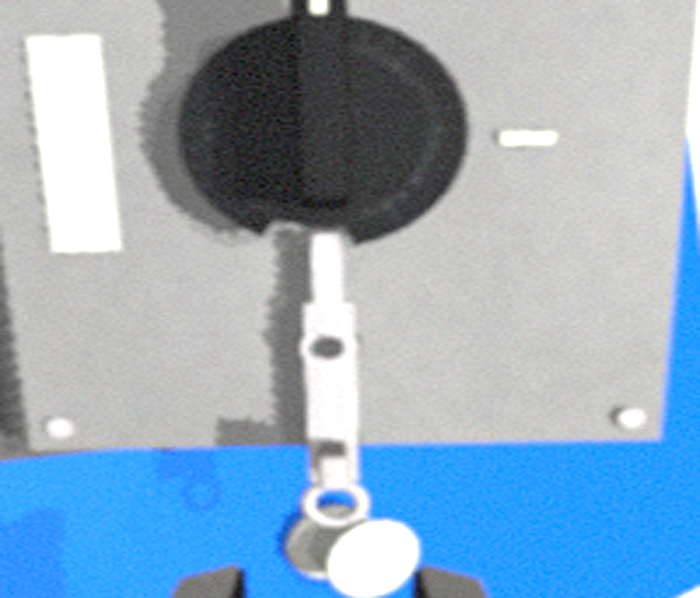

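View pics/cmp8.png

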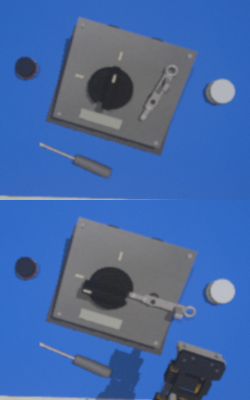

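```bash
python3 -c "
from station import *
print(hand_in())"
```

```text
the job is handed in; nothing more can be done
None
```

The isolator is off with its handle sprung back out, and the hasp is swung fully out with its eye past the box edge. I handed the job in at about 15.5 s of the 51 s.

- **Handle:** I gripped the bar and pushed it to its solid stop, with about 47 N outward on the wrist for a moment. I eased off to about 10 N and turned it anticlockwise to the off stop. Turning took about 0.15 N m, in line with friction alone, and rose to 0.46 N m only at the stop. I let it spring out in the gripper before releasing. Its white mark then measured 56 mm above the face, pointing left, where 55 mm means fully out.
- **Hasp:** only after that did I grip the tab and swing it clockwise to its stop. It measured 1.569 rad against 1.571 for fully out, with its heel in the notch of the handle's skirt.
- **Bystanders:** the before and after top views show the spool and jar unchanged. The screwdriver looks unmoved; the pixel differences around it appear to be the arm and its shadow.
- **Robot:** clear of everything at the end, with force readings within noise.

**Fingertip position was wrong:** the fingertips are stated as 19 mm ahead of the TCP, but the pictures put them about 13 mm behind it. Because of this, my first grip closed on air just above the handle, with no contact force. I corrected the depth from the pictures, and every later grip held.

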